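# Set the choke and start the tractor

## Robot

A 6-joint arm with a two-finger parallel gripper is mounted at the origin on the work surface. World frame = base frame: x ahead of the robot, y to its left, z up, the work surface at z = 0. Lengths are in mm, angles in rad, forces in N, time in s.
With the tool pointing down it reaches from about 300 to 950 mm from the base axis. Payload 3.1 kg.
Tool frame: the origin (TCP) lies at the very end of the fingers, on their centre line; the grasp point (between the pads) lies 19 mm behind it; z points along the fingers, y is the line along which they close (so a half turn about z gives the same grasp; the last joint's range is limited). The gripper opens to 85 mm and grips with 20 to 120 N. Pads are 22 mm wide; open, the fingers measure 114 mm over their backs; the gripper's body (76 mm by 85 mm) begins 54 mm behind the grasp point. The pads swing forward as they close: fully open they stand 13 mm farther back than shut.
Start: joints at [1.229, 0.308, 1.634, -0, 1.2, -0.07], TCP at [167.817, 602.054, 231.272] pointing down, gripper open.
Joint ranges: [-3.06, 3.06], [-0.79, 1.96], [0.05, 2.63], [-1.19, 4.34], [0.05, 2.64], [-2.94, 2.94]. Speed limits (rad/s): [2.79, 2.79, 3.14, 3.14, 3.14, 3.14].

## Interface

Orientations are given as [roll, pitch, yaw] about the fixed x, y, z axes, in that order (R = Rz(yaw) Ry(pitch) Rx(roll)).
In Python, from cell import get_obs, camera, camera_params, sign_off gives the robot as it stands.
- The arm moves only by the shell command python3 -m handwheel 'ROWS' [FORCE]. ROWS is JSON, a list of rows, each a list of 5 numbers: the finger opening in mm, from 0 to 85.4, then the shift along the tool's x, y, z in mm, then the turn about the tool's z in rad. In form: [[grip, dx, dy, dz, spin], ...]. A call has exactly 5 rows; each row shifts and turns the commanded pose from where the row before left it, along the tool's axes as they then stand; what a row does not reach is not made up. A row lasts 1/8 s, in which the tool goes at most 62.5 mm and 10.7 degrees, less where a joint would pass 70% of its speed; a pose out of reach is approached as far as the arm can. A call with a gripper value outside its range is refused whole. The fingers move at their own pace and stop on an object; FORCE is the grip in N (left out, the last holds). Time passes only in rows, so rows that do not move let the fingers close, or fill a call up. It gives the time, the measured TCP pose, the force, the opening and the grip force at its end, in the units of the state.
- get_obs(): the state, without advancing time (a new reading comes with each control period).
- camera(name): name is "scene" or "top"; returns the picture (480x640x3 uint8, red, green, blue); there is no depth.
- camera_params(name): a dict with "mtx" (3x3 intrinsics, pixels), "eye" and "attitude" of the camera in the world. Camera axes: x right, y up, looking along -z (the intrinsics and any distortion apply to the point x, -y, -z); pixel columns grow to the right and rows downward; lengths in mm; the calibration is good to about 2 mm. A picture is of the moment at which its call begins. camera_params takes no time and is no camera call.
- sign_off(): hands the job in; it is judged then, once.
The state is a dict: "t": time; "joint_positions": joint angles; "dq": joint speeds; "joint_torque": joint torques, N m; "eef_pos": TCP position; "orientation": TCP orientation; "force": force on the tool from outside, world axes, zero at the start; "moment": the same for the moment, N m; "opening": finger opening in mm; "grip_force": force on a finger pad.
Only numpy, scipy, OpenCV 4.12 (cv2) and the standard library are available. Lean on these libraries where they do the work, as an engineer would, in place of code of your own. Each camera call takes 0.05 s, during which the arm holds its last target. There are 200 camera calls.

## Task

Get the tractor's engine going from cold at the console: with a fingertip, push the yellow choke lever away from the robot, past its half-choke notch and on to the very end of its slot so that it stays there at full choke, and only then press the green start button all the way down and let it come back up. Do not grip the lever, leave the grey throttle lever where it is set, do not press the red stop button, and leave the loose things on the console and bench where they are.

Things in the scene. Friction and masses are not known exactly. Their poses are not given: they have to be found in the camera images.
- console: fixed control console, an orange box 220 x 360 x 50 mm (x, y, z of its own frame) with a black top; origin at the centre of its underside on the bench. The two lever plates lie flat on its top at 115 mm either side of its middle, the two push buttons between them at 35 mm either side, and a small flat white hour meter beyond the buttons; which plate and which button is left or right varies
- choke_base: the choke lever's fixed aluminium plate on the console's top, 130 x 58 x 6 mm, with a 78 mm slot along its x axis and three pairs of red marks beside the slot at x = -28, 0 and +28 mm (run, half choke, full choke). Origin at the centre of its underside, x axis along the slot, pointing away from the robot towards full choke
- choke_knob (a point): centre of the choke lever's yellow grip, a block 22 mm along the slot, 32 mm across it and 26 mm tall; its underside is 14 mm and its top 40 mm above the plate's upper face. It stands on a steel stem 10 x 8 mm and slides with it; the grip's axes are those of choke_base
- choke (a joint): choke lever travel in m along its plate's x: 0 = run (start, nearest the robot), 0.028 = half choke (first detent), 0.056 = full choke (last stop). A sprung ball rides over ridges with crests at 0.014 and 0.042: leaving run or half takes 5 to 8 N. Let go short of a crest it snaps back, beyond it onwards; about 3 mm of slack at each setting, where it rests
- throttle_base: the throttle lever's fixed aluminium plate, same size and slot as the choke's but without red marks
- throttle_knob (a point): centre of the throttle lever's grey grip, same shape and height as the choke's; it has no detents and stays where it is left (about 2.5 N moves it)
- throttle (a joint): travel of the throttle lever in m (0 to 0.056) along its slot, away from the robot; starts anywhere between 0.008 and 0.048
- start_top (a point): middle of the top face of the green start button's cap, 28 mm across, facing up, 22 mm above the console's top; its black housing is 44 mm across and 12 mm tall
- start (a joint): travel of the start button in m: 0 = out, 0.006 = fully pressed down; sprung, fully down takes 5 N
- stop_top (a point): middle of the top face of the red stop button's cap, same shape as the start button
- stop (a joint): travel of the stop button in m: 0 = out, 0.006 = fully pressed
- socket_a: bystander, loose: small steel socket, a plain cylinder 24 mm across and 32 mm tall, standing on the near part of the console's top; origin at the centre of its underside
- socket_b: bystander, loose: steel socket, a plain cylinder 28 mm across and 28 mm tall, standing on the far part of the console's top; origin at the centre of its underside
- wrench: bystander, loose: steel wrench 180 mm long lying on the bench to the console's left; origin under its middle, x along it
- screwdriver: bystander, loose: orange-handled screwdriver 200 mm long lying on the bench to the console's right; origin under its middle, x along it
- oil: bystander, loose: black oil bottle, 72 mm across, 200 mm tall, on the left of the bench; origin at the centre of its underside
- jar: bystander, loose: glass jar, 68 mm across, 80 mm tall, beyond the console; origin at the centre of its underside
- mug: bystander, loose: blue mug, 80 mm across, 95 mm tall, on the right of the bench; origin at the centre of its underside

How it is judged:
By the outcome, as a careful person would: the job done as asked, in the order asked, and still so for the second after the job is handed in, with the robot touching nothing.
It also fails if it takes over 45 s, if anything falls off the work surface, if the arm or the gripper's body presses on something with over 40 N, if the wrist force passes 120 N, or if a joint passes its speed limit or range.

## Working session

There is one attempt and no reset: what is moved stays moved. The work goes in short steps, Python scripts to look and compute and a shell command to move; the robot and the scene stay as the last step left them, time stands still between calls to the robot, and variables do not carry over. Pictures are saved under pics/ and viewed, at most 10 in all, crops included, and the job is handed in when it is done.

```bash
mkdir -p pics
python3 - <<'E'
from cell import *
import cv2
for n in("scene","top"):
    cv2.imwrite(f"pics/{n}0.png",camera(n)[:,:,::-1]); print(camera_params(n))
o=get_obs();print(o['eef_pos'],o['orientation'],o['t'],o['force'])
E
```

```text
{'mtx': array([[517.71136503,   0.        , 315.68551761],
       [  0.        , 517.71136503, 242.33636178],
       [  0.        ,   0.        ,   1.        ]]), 'eye': array([1009.62408447,  469.53042114, 1097.65029684]), 'attitude': array([0.54616219, 0.00270886, 2.39612739])}
{'mtx': array([[506.91128853,   0.        , 319.23390914],
       [  0.        , 506.91128853, 237.44323492],
       [  0.        ,   0.        ,   1.        ]]), 'eye': array([ 543.50560741,    1.80536133, 1435.18073626]), 'attitude': array([ 0.02938599, -0.01487569, -1.58565411])}
[167.55147856 601.33788624 230.16734283] [-3.13949745e+00 -1.59725206e-04  2.86977851e+00] 0.1 [ 0.23410787 -0.00888725 -0.85659096]
```

View pics/top0.png

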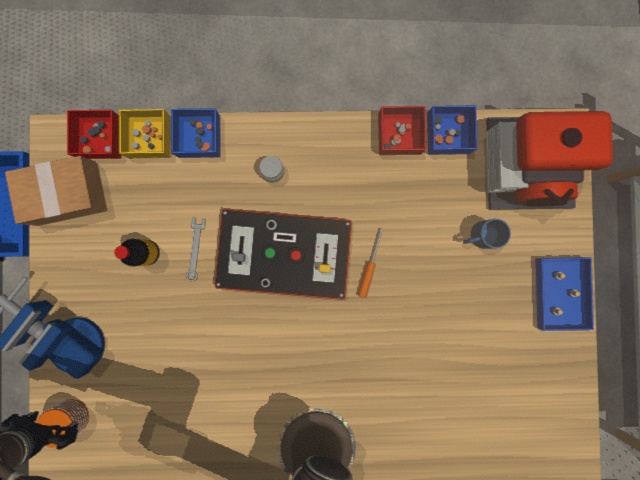

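View pics/scene0.png

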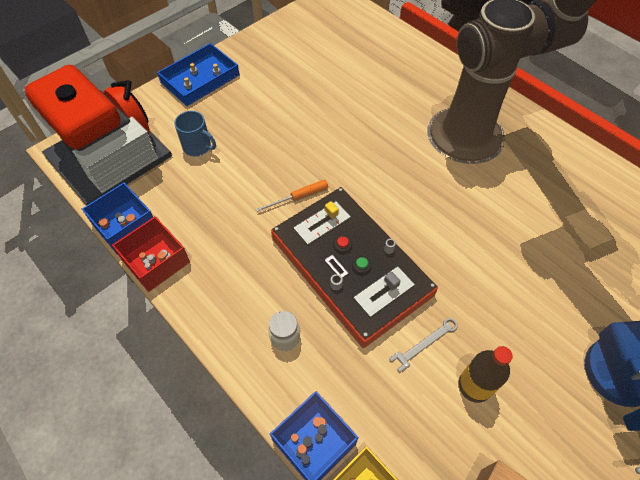

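The top view shows the console at about (285,252). The yellow grip is at (325,268), the green button at (270,253), the red one at (296,255), and the grey lever at (238,257). The scene view shows green at (362,264) and yellow at (332,211). I'll enlarge both.

Run:
```python
import cv2
a=cv2.imread("pics/top0.png")[200:305,210:360];cv2.imwrite("pics/topc.png",cv2.resize(a,None,fx=5,fy=5,interpolation=cv2.INTER_CUBIC))
a=cv2.imread("pics/scene0.png")[180:350,265:445];cv2.imwrite("pics/scenec.png",cv2.resize(a,None,fx=3.5,fy=3.5,interpolation=cv2.INTER_CUBIC))
```

```text
(no output)
```

View pics/topc.png

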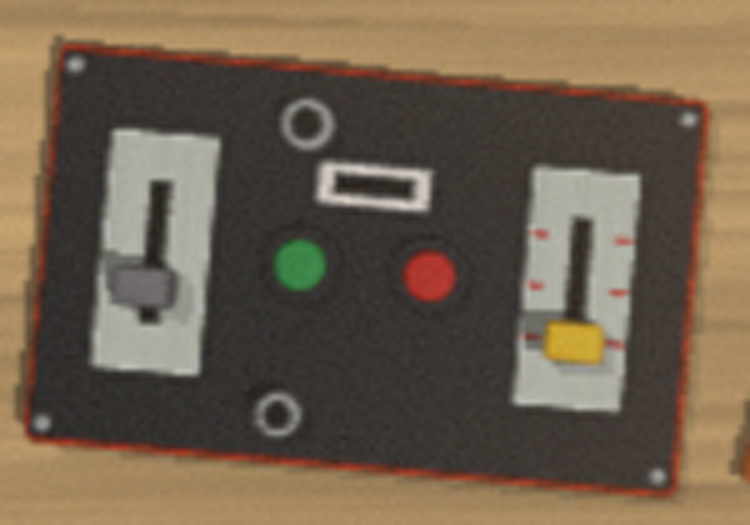

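View pics/scenec.png

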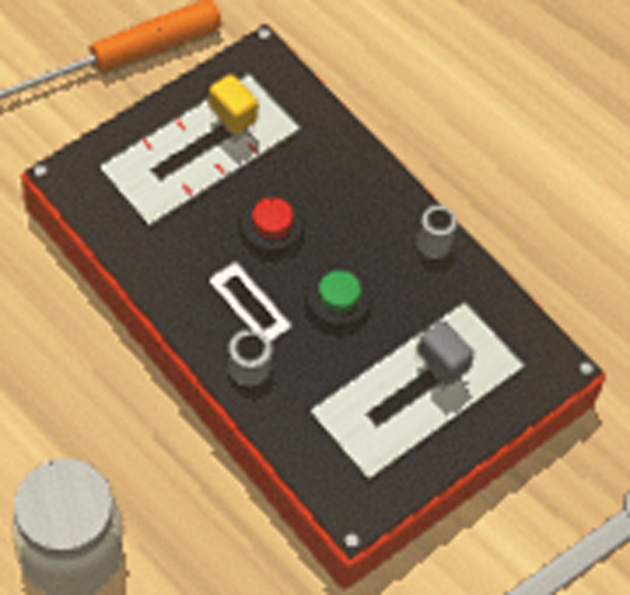

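```bash
cat > h.py <<'E'
from cell import *
import numpy as np
from scipy.spatial.transform import Rotation as R
def ray(n,u,v):
    p=camera_params(n);d=np.linalg.inv(p['mtx'])@[u,v,1]
    return p['eye'],R.from_euler('xyz',p['attitude']).as_matrix()@(d*[1,-1,-1])
def at(n,u,v,z):
    e,d=ray(n,u,v);return (e+d*(z-e[2])/d[2]).round(1)
T=lambda u,v,z:at('top',210+u/5-.4,200+v/5-.4,z)
S=lambda u,v,z:at('scene',265+u/3.5-.36,180+v/3.5-.36,z)
E
python3 - <<'E'
from h import *
print('corners');[print(T(*c,50)) for c in[(62,45),(706,103),(675,492),(28,437)]]
print('screws');[print(T(*c,50)) for c in[(76,64),(689,119),(658,476),(42,423)]]
print('scr S');[print(S(*c,50)) for c in[(351,541),(40,171),(264,33),(586,369)]]
print('plate');P=[T(*c,56) for c in[(533,167),(640,176),(619,411),(514,402)]];print(*P,np.mean(P,0))
P=[S(*c,56) for c in[(101,167),(149,224),(299,127),(250,75)]];print('S',*P,np.mean(P,0))
for n,a,z in[('yel',(575,342),96),('green',(300,265),72),('red',(430,277),72),('sa',(277,414),82),('sb',(308,124),78),('thr',(146,285),96)]:print(n,T(*a,z))
for n,a,z in[('green',(341,289),72),('red',(273,216),72),('sa',(439,218),82),('sb',(251,347),78),('yelc',(233,90),96)]:print('S',n,S(*a,z))
E
```

```text
corners
[666.5 245.   50. ]
[ 629.9 -106.6   50. ]
[417.8 -86.1  50. ]
[453.3 265.4  50. ]
screws
[656.  237.4  50. ]
[621.3 -97.1  50. ]
[426.6 -77.   50. ]
[460.7 257.7  50. ]
scr S
[658.4 240.   50. ]
[623.3 -93.8  50. ]
[427.8 -74.1  50. ]
[463.8 260.7  50. ]
plate
[596.  -11.2  56. ] [590.2 -69.5  56. ] [462.7 -56.   56. ] [468.4   1.   56. ] [529.325 -33.925  56.   ]
S [592.7 -64.6  56. ] [599.3  -8.5  56. ] [470.   4.  56.] [464.2 -51.1  56. ] [531.55 -30.05  56.  ]
yel [501.7 -31.7  96. ]
green [544.5 114.8  72. ]
red [537.   45.1  72. ]
sa [465.5 127.1  82. ]
sb [619.9 109.1  78. ]
thr [535.2 193.9  96. ]
S green [547.4 119.7  72. ]
S red [541.1  50.1  72. ]
S sa [466.8 129.3  82. ]
S sb [621.7 112.6  78. ]
S yelc [502.2 -30.   96. ]
```

```bash
python3 -m handwheel '[[0,0,0,0,-0.17],[0,-20,-40,0,0],[0,-25,-40,0,0],[0,-25,-40,0,0],[0,-25,-40,0,0]]' 
python3 -m handwheel '[[0,-25,-40,0,0],[0,-25,-40,0,0],[0,-25,-40,0,0],[0,-25,-40,0,0],[0,-25,-40,0,0]]'
python3 -m handwheel '[[0,-25,-40,0,0],[0,-25,-40,0,0],[0,-25,-40,0,0],[0,-20,-40,0,0],[0,0,0,0,0]]'
```

```text
t: 0.72
eef_pos: [246.3, 431.6, 230.8]
orientation: [-3.141, -0.0, 3.04]
force: [1.0, 0.3, 0.3]
opening: -0.3
grip_force: 0.0
t: 1.35
eef_pos: [350.3, 220.0, 231.0]
orientation: [-3.141, -0.0, 3.04]
force: [0.6, 0.1, 0.5]
opening: -0.1
grip_force: 0.0
t: 1.98
eef_pos: [428.9, 50.4, 231.1]
orientation: [-3.141, -0.0, 3.035]
force: [-0.8, 0.3, -0.6]
opening: -0.4
grip_force: 0.0
```

```bash
python3 -m handwheel '[[0,-20,-36,0,0],[0,-19,-36,0,0],[0,0,0,40,0],[0,0,0,40,0],[0,0,0,20,0]]'
python3 - <<'E'
from h import *
import cv2
im=camera('top');a=im[190:310,240:400];cv2.imwrite("pics/t1.png",cv2.resize(a,None,fx=5,fy=5,interpolation=cv2.INTER_CUBIC)[:,:,::-1])
b=camera('scene')[150:300,250:450];cv2.imwrite("pics/s1.png",cv2.resize(b,None,fx=4,fy=4,interpolation=cv2.INTER_CUBIC)[:,:,::-1])
E
```

```text
t: 2.6
eef_pos: [457.4, -21.5, 128.6]
orientation: [3.141, -0.005, 3.04]
force: [-0.0, 0.2, -0.3]
opening: 0.1
grip_force: 0.0
```

View pics/s1.png

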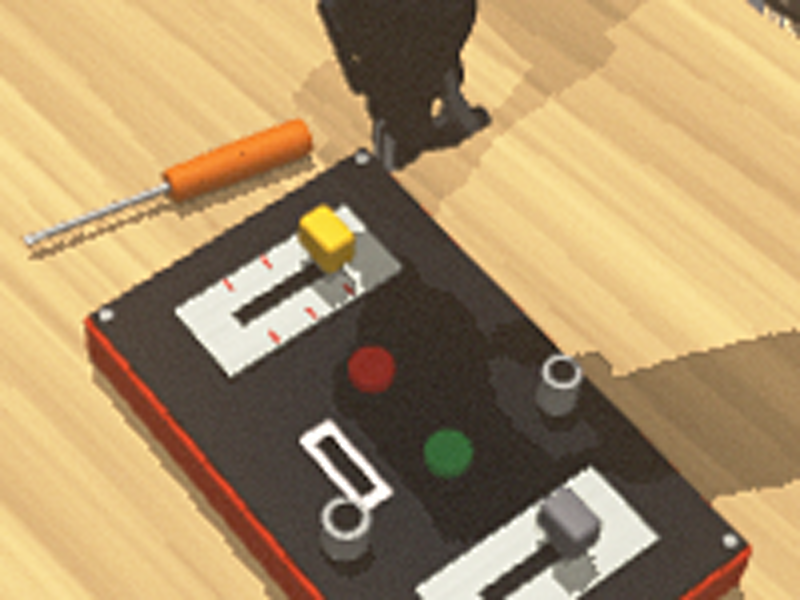

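The fingertip is closed and in front of the choke plate, in line with its slot. The yellow grip is at (327,237) in the crop, so the path along the slot is clear.

```bash
python3 -m handwheel '[[0,0,0,20,0],[0,0,0,20,0],[0,0,0,9,0],[0,0,0,0,0],[0,0,0,0,0]]'; python3 -m handwheel '[[0,-6,0,0,0],[0,-6,0,0,0],[0,-4,0,0,0],[0,-3,0,0,0],[0,-3,0,0,0]]'
```

```text
t: 3.32
eef_pos: [460.7, -22.8, 83.2]
orientation: [-3.142, 0.002, 3.04]
force: [-0.2, -0.2, -1.0]
opening: 0.0
grip_force: 0.0
t: 3.95
eef_pos: [481.7, -25.1, 82.2]
orientation: [-3.142, -0.001, 3.04]
force: [-0.9, -0.1, -0.2]
opening: -0.0
grip_force: 0.5
```

```bash
python3 -m handwheel '[[0,-4,0,0,0],[0,-4,0,0,0],[0,-4,0,0,0],[0,-4,0,0,0],[0,-4,0,0,0]]'; python3 -m handwheel '[[0,-4,0,0,0],[0,-4,0,0,0],[0,-4,0,0,0],[0,-4,0,0,0],[0,-4,0,0,0]]'
```

```text
t: 4.58
eef_pos: [502.9, -27.2, 82.4]
orientation: [-3.142, 0.002, 3.04]
force: [0.1, 0.4, -0.1]
opening: -0.0
grip_force: 0.0
t: 5.2
eef_pos: [519.1, -28.9, 81.6]
orientation: [3.142, -0.006, 3.04]
force: [-3.9, 0.7, 1.2]
opening: 0.1
grip_force: 2.0
```

```bash
python3 -m handwheel '[[0,-2,0,0,0],[0,-2,0,0,0],[0,-2,0,0,0],[0,0,0,0,0],[0,0,0,0,0]]'; python3 -m handwheel '[[0,-2,0,0,0],[0,-2,0,0,0],[0,-2,0,0,0],[0,0,0,0,0],[0,0,0,0,0]]'
```

```text
t: 5.82
eef_pos: [527.9, -29.8, 82.5]
orientation: [-3.142, 0.001, 3.04]
force: [0.3, -0.8, -0.6]
opening: -0.1
grip_force: 0.0
t: 6.45
eef_pos: [533.3, -30.4, 82.2]
orientation: [3.142, -0.0, 3.04]
force: [0.6, -0.5, -0.1]
opening: -0.1
grip_force: 0.0
```

```bash
python3 -m handwheel '[[0,-1,0,0,0],[0,-1,0,0,0],[0,-1,0,0,0],[0,0,0,0,0],[0,0,0,0,0]]'; python3 -m handwheel '[[0,-1,0,0,0],[0,-1,0,0,0],[0,-1,0,0,0],[0,0,0,0,0],[0,0,0,0,0]]'
python3 - <<'E'
from h import *
import cv2
a=camera('top')[200:305,290:410];cv2.imwrite("pics/t2.png",cv2.resize(a,None,fx=5,fy=5,interpolation=cv2.INTER_CUBIC)[:,:,::-1])
b=camera('scene')[150:300,250:450];cv2.imwrite("pics/s2.png",cv2.resize(b,None,fx=4,fy=4,interpolation=cv2.INTER_CUBIC)[:,:,::-1])
E
```

```text
t: 7.08
eef_pos: [536.3, -30.7, 82.2]
orientation: [-3.142, -0.0, 3.04]
force: [-0.5, 0.4, -0.3]
opening: -0.0
grip_force: 0.3
t: 7.7
eef_pos: [537.1, -30.7, 81.8]
orientation: [3.142, -0.005, 3.04]
force: [-4.9, 1.3, 3.9]
opening: -0.4
grip_force: 3.0
```

View pics/s2.png

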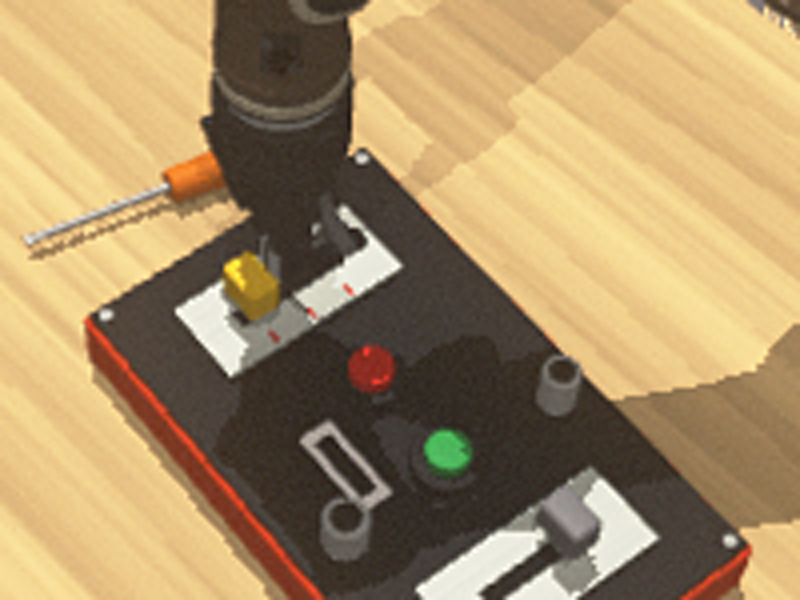

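The yellow grip now sits at (250,287) in the crop, level with the last pair of red marks. The finger has stalled about 2 mm short of its command, so this looks like the end stop. I'll press slightly more to confirm, then back off and lift.

```bash
python3 -m handwheel '[[0,-1,0,0,0],[0,-1,0,0,0],[0,0,0,0,0],[0,0,0,0,0],[0,0,0,0,0]]'; python3 -m handwheel '[[0,10,0,0,0],[0,15,0,0,0],[0,0,0,25,0],[0,0,0,-50,0],[0,0,0,-50,0]]'
```

```text
t: 8.43
eef_pos: [537.2, -30.7, 81.5]
orientation: [3.142, -0.01, 3.04]
force: [-10.5, 0.7, 7.0]
opening: -0.1
grip_force: 4.7
t: 9.05
eef_pos: [515.0, -28.4, 156.3]
orientation: [3.141, -0.004, 3.04]
force: [0.5, -0.9, 0.1]
opening: -0.0
grip_force: 0.0
```

```bash
python3 -m handwheel '[[0,-4,37,0,0],[0,-4,37,0,0],[0,-4,37,0,0],[0,-4,37,0,0],[0,0,0,0,0]]'
python3 - <<'E'
from h import *
import cv2
b=camera('scene')[150:300,250:450];cv2.imwrite("pics/s3.png",cv2.resize(b,None,fx=4,fy=4,interpolation=cv2.INTER_CUBIC)[:,:,::-1])
E
```

```text
t: 9.68
eef_pos: [547.8, 119.1, 157.5]
orientation: [3.141, 0.002, 3.043]
force: [0.6, 0.2, 0.6]
opening: 0.1
grip_force: 0.0
```

View pics/s3.png

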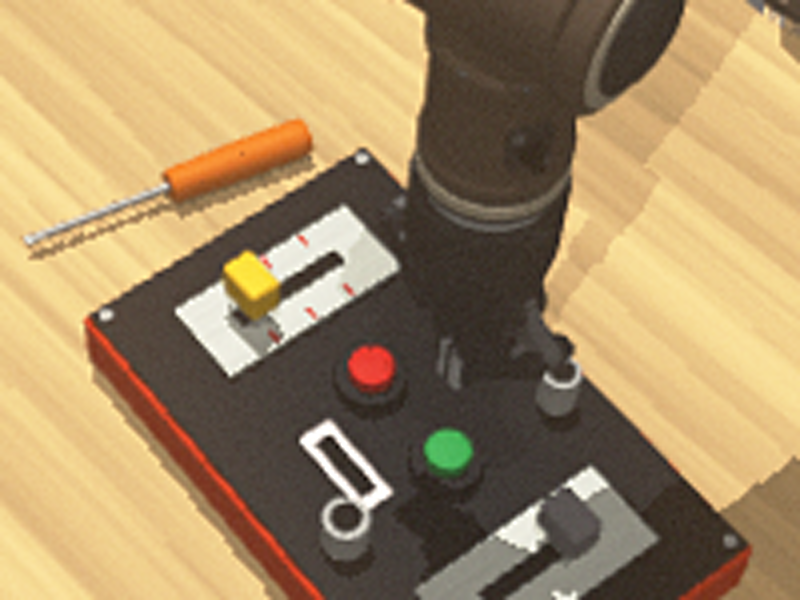

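The choke stays at the far end of its slot: the grip is at (250,285), beside the last red pair. The finger is above the green button at (448,452), so I'll press it now.

```bash
python3 -m handwheel '[[0,1,-2,30,0],[0,0,0,30,0],[0,0,0,19,0],[0,0,0,0,0],[0,0,0,0,0]]'; python3 -m handwheel '[[0,0,0,3,0],[0,0,0,3,0],[0,0,0,3,0],[0,0,0,2,0],[0,0,0,0,0]]'
```

```text
t: 10.35
eef_pos: [547.2, 114.8, 79.2]
orientation: [3.141, 0.002, 3.039]
force: [0.3, 0.1, 1.8]
opening: 0.2
grip_force: 0.0
t: 10.98
eef_pos: [546.9, 115.2, 67.7]
orientation: [3.141, 0.001, 3.04]
force: [-0.3, -0.4, 3.9]
opening: -0.2
grip_force: 1.9
```

```bash
python3 -m handwheel '[[0,0,0,2,0],[0,0,0,1,0],[0,0,0,1,0],[0,0,0,0,0],[0,0,0,0,0]]'; python3 -m handwheel '[[0,0,0,1,0],[0,0,0,1,0],[0,0,0,0,0],[0,0,0,0,0],[0,0,0,0,0]]'
```

```text
t: 11.6
eef_pos: [547.0, 115.2, 65.9]
orientation: [3.142, 0.001, 3.04]
force: [-4.8, -0.3, 16.6]
opening: -0.3
grip_force: 8.5
t: 12.22
eef_pos: [547.0, 115.2, 65.6]
orientation: [-3.141, -0.0, 3.04]
force: [-8.1, -1.5, 27.8]
opening: 0.1
grip_force: 13.6
```

The button is at its bottom: z has stalled at 65.6 mm with the force well over 5 N. I'll lift off.

```bash
python3 -m handwheel '[[0,0,0,-10,0],[0,0,0,-20,0],[0,0,0,-40,0],[0,0,0,-50,0],[0,0,0,-30,0]]'; python3 -m handwheel '[[0,40,0,0,0],[0,50,0,0,0],[0,50,0,0,0],[0,0,0,0,0],[0,0,0,0,0]]'
python3 - <<'E'
from h import *
import cv2
b=camera('scene')[150:360,250:450];cv2.imwrite("pics/s4.png",cv2.resize(b,None,fx=2.8,fy=2.8,interpolation=cv2.INTER_CUBIC)[:,:,::-1])
E
```

```text
t: 12.85
eef_pos: [546.7, 115.1, 213.1]
orientation: [3.141, 0.002, 3.04]
force: [0.7, 0.1, -0.4]
opening: 0.0
grip_force: 0.0
t: 13.48
eef_pos: [407.4, 129.3, 211.2]
orientation: [3.141, 0.001, 3.04]
force: [-0.1, -0.3, 1.0]
opening: -0.3
grip_force: 0.0
```

View pics/s4.png

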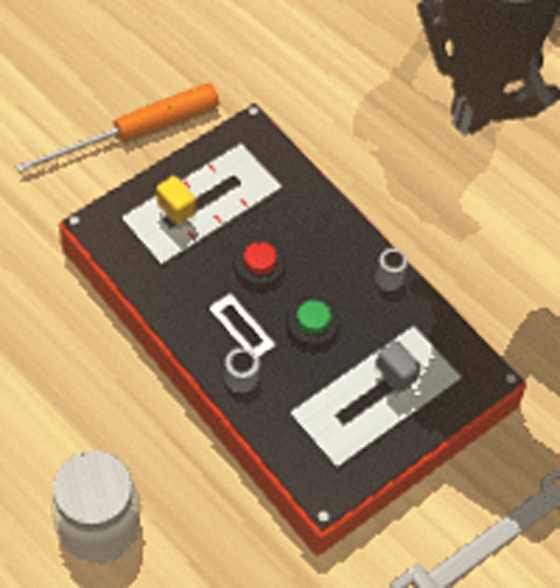

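The yellow grip is at full choke (175,200), the green button is back up (313,317), and the throttle, sockets and other loose things are where they were. The arm is clear of the console.

```bash
python3 -c "from cell import sign_off; print(sign_off())"
```

```text
the job is handed in; nothing more can be done
None
```

The job is handed in: the choke lever is at full choke, the start button was then pressed fully and released, and the last picture shows everything else in place; one mistyped row dipped the finger to about the choke plate's top while backing off, with no visible effect.

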